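# Latch the wafer shuttle and start the scan

## Robot

A 6-joint arm with a two-finger parallel gripper is mounted at the origin on the work surface. World frame = base frame: x ahead of the robot, y to its left, z up, the work surface at z = 0. Lengths are in m, angles in rad, forces in N, time in s.
With the tool pointing down it reaches from about 0.35 to 0.975 m from the base axis. Payload 4.9 kg.
Tool frame: the origin (TCP) lies midway between the tips of the shut fingers; the grasp point (between the pads) lies ctrl.grip_depth behind it (ctrl.grip_depth is the distance from the TCP to the grasp point, in m); z points along the fingers, y is the line along which they close (so a half turn about z gives the same grasp; the last joint's range is limited). The gripper opens to 85 mm and grips with 20 to 120 N. Pads are 22 mm wide; open, the fingers measure 114 mm over their backs; the gripper's body (76 mm by 85 mm) begins 54 mm behind the grasp point. The pads swing forward as they close: fully open they stand 13 mm farther back than shut.
Start: joints at [-1.259, 0.053, 1.613, -0, 1.476, -0.119], TCP at [0.261, -0.568, 0.195] pointing down, gripper open.
Joint ranges: [-3.01, 3.01], [-1.01, 2.22], [0.06, 2.58], [-1.02, 4.17], [0.09, 2.62], [-3.14, 3.14]. Speed limits (rad/s): [2.57, 2.57, 3.14, 3.14, 3.14, 3.14].

## Interface

Orientations are given as a rotation vector (axis times angle).
In Python, from station import ctrl, get_image, camera_model gives the robot as it stands. The module is installed in compiled form; this text tells all that it offers.
- The arm moves only by the shell command python3 -m crank 'ROWS' [FORCE]. ROWS is JSON, a list of rows, each a list of 7 numbers: the shift along the tool's x, y, z in mm, then the turn, a rotation vector about the tool's x, y, z in rad, then the opening, from -1 (shut) to 1 (fully open). A call has exactly 10 rows; each row shifts and turns the commanded pose from where the row before left it, along the tool's axes as they then stand; what a row does not reach is not made up. A row lasts 1/12 s, in which the tool goes at most 41.7 mm and 7.16 degrees, less where a joint would pass 70% of its speed; a pose out of reach is approached as far as the arm can. A call with a gripper value outside its range is refused whole. The fingers move at their own pace and stop on an object; FORCE is the grip in N (left out, the last holds). Time passes only in rows, so rows that do not move let the fingers close, or fill a call up. It gives the time, the measured TCP pose, the force, the opening and the grip force at its end, in the units of the state.
- ctrl.get_obs(): the state, without advancing time (a new reading comes with each control period).
- get_image(name): name is "side" or "top" or "wrist"; returns the picture (384x512x3 uint8, red, green, blue); there is no depth.
- camera_model(name): a dict with "vertical_fov" (degrees; the focal length in pixels is half the picture's height over the tangent of half this angle, whatever the lens; pixels are square), "cx", "cy" (the principal point, pixels), "R" (3x3) and "t" (3): a world point X has camera coordinates R X + t; the wrist camera has in their place "hand_eye" (4x4, takes a point from camera to tool coordinates, whose origin is the TCP and whose axes are the flange's). Camera axes: x right, y down, z forward; pixel columns grow to the right and rows downward; lengths in m; the calibration is good to about 2 mm. A picture is of the moment at which its call begins: read the wrist's pose just before it. camera_model takes no time and is no camera call.
- ctrl.finish_job(): hands the job in; it is judged then, once.
The state is a dict: "t": time; "q": joint angles; "dq": joint speeds; "effort": joint torques, N m; "tool_pos": TCP position; "tool_rot": TCP orientation; "contact_force": force on the tool from outside, world axes, zero at the start; "wrist_torque": the same for the moment, N m; "opening": finger opening in m; "grip_force": force on a finger pad.
Only numpy, scipy, OpenCV 4.12 (cv2) and the standard library are available. Lean on these libraries where they do the work, as an engineer would, in place of code of your own. Each camera call takes 0.05 s, during which the arm holds its last target. There are 200 camera calls.

## Task

The wafer on the inspection station has to go under the camera. With the fingertips push the shuttle by its black rubber pad until it is past the spring-loaded stop pin, without ramming it into its rear stop, then back away so that its spring brings it back and it latches against the pin; then press the green start key on the operator panel. Keep off the wafer, the red knob of the stop pin and the red key, leave everything else on the table where it is.

Things in the scene. Friction and masses are not known exactly. Their poses are not given: they have to be found in the camera images.
- station: wafer inspection station, fixed to the table: aluminium base plate 350 x 220 mm, 16 mm thick, carrying a dark sliding shuttle. Origin on the table surface; its x axis (level) is the direction in which the shuttle is pushed, z is up. The plate reaches from x = -145 to +205 mm and y = -110 to +110 mm. The stop pin's housing is at x = -45 mm on the -y edge
- camera (a point): middle of the camera gantry's beam on the station (at station x = 15 mm), 108 mm above the table. The beam crosses over the shuttle along y, 16 mm high, on posts at y = -96 and +96 mm; the grey camera on it is 60 mm wide and its top 186 mm above the table; beam and camera lie within 16 mm in -x and 30 mm in +x of this point
- shuttle (a joint): travel of the shuttle along the station's +x, in m: 0 = sprung out (start), 0.045 = latched against the stop pin, 0.072 = rear stop. The pin drops in once it is pushed beyond about 0.048; short of that it springs back to 0. The return spring gives 6 N at 0, 10 N at 0.072, a damper adds 55 N per m/s and the pin a few N. Let go, it runs back to the pin in well under 1 s
- shuttle_top (a point): middle of the shuttle's top face, 60 mm above the table, moving with it. The shuttle is a solid dark block 190 mm long (x), 130 mm wide (y), about 1.1 kg, with the pad on its -x end and a brass catch on its -y side
- push_pad (a point): black rubber pad on the shuttle's end, the face to push: 104 mm wide (y), 27 to 57 mm above the table, 6 mm thick. This point is the middle of its outer face, 42 mm above the table; it has the station's axes: push along +x with the fingers on its -x side. At the start it is 11 mm outside the base plate's edge; pushed in, the fingertips travel above the plate (top at 16 mm)
- stop_pin (a joint): lift of the square brass stop pin, in m: 0 = fully in (sprung), 0.008 = pushed aside by the brass catch on the shuttle's side while it passes, 0.012 = pulled right out
- stop_knob (a point): outer end of the red round pull knob of the stop pin, 20 mm across, on the -y side of the station, 40 mm above the table; it sticks out level along the station's y, 24 mm past the base plate's edge; this point moves with the pin. Not to be touched
- chuck (a point): centre of the top of the round wafer chuck on the shuttle, 66 mm above the table, 126 mm along +x from the pad's face; moves with the shuttle
- wafer: 100 mm wafer, bronze with a die grid, bonded on a 3 mm glass disc; it lies loose on the chuck between six 6 mm edge pins, 1.5 mm clear. Origin under its centre
- start_key (a joint): travel of the green start key, in m: 0 = up, 0.006 = fully down; it needs 1.5 N to begin to move, 5 N when fully down, and springs back
- start_key_top (a point): centre of the top of the green start key, 24 mm across; pressed straight down; 63.5 mm above the table. The panel's top is 45.5 mm above the table, the black collar round the key 12 mm higher than that and 40 mm across
- stop_key (a joint): travel of the red stop key, in m: 0 = up, 0.006 = fully down. Not to be pressed
- stop_key_top (a point): centre of the top of the red stop key, like the green one, 58 mm from it centre to centre
- panel: grey operator panel, fixed to the table, 90 x 120 x 45 mm high with a white face; origin under its centre; the green key is at y = +29 mm, the red one at y = -29 mm, both at x = -5 mm
- cassette: black plastic cassette for 100 mm wafers, 128 x 126 x 100 mm high, open on top, a few wafers in it; origin under its centre
- shipper: flat round blue single-wafer shipping box, 116 mm across, 14 mm high; origin under its centre
- wash_bottle: white plastic wash bottle with blue cap, 56 mm across, 160 mm high; origin under its centre
- loupe: small black magnifying loupe standing upright beside the operator panel, 36 mm across, 38 mm high; origin under its centre
- driver: screwdriver with a yellow handle, 150 mm long, lying on the table beside the station; origin under its middle

How it is judged:
On the way, in this order (a step that is already met when the one before it is completed fails the run):
1. the shuttle is pushed past the stop pin (beyond 47 mm of travel) (value of joint shuttle above 0.047 m and contact force between the fingers and shuttle above 0.5 N), for 0.02 s.
2. the fingers have let go of the shuttle and the shuttle rests latched against the stop pin (value of joint shuttle between 0.041 and 0.048 m and value of joint stop_pin below 0.002 m and velocity of joint shuttle between -0.01 and 0.01 m/s and contact force between the fingers and shuttle below 0.2 N), for 0.2 s.
3. the green start key is pressed down, the shuttle still latched (value of joint start_key above 0.0045 m and value of joint shuttle between 0.041 and 0.048 m and value of joint stop_pin below 0.002 m), for 0.02 s.
At the end, for the whole second after the job is handed in: The shuttle rests against the stop pin (joint 41 to 48 mm, at rest) with the pin dropped in (within 2 mm), the wafer lies flat on the chuck within 4 mm of its centre, and the start key has been pressed (4.5 mm or more) after latching and is up again (value of joint shuttle between 0.041 and 0.048 m and value of joint stop_pin below 0.002 m and velocity of joint shuttle between -0.01 and 0.01 m/s and value of joint start_key below 0.0015 m and horizontal distance between wafer and chuck below 0.004 m and z of wafer in the frame of chuck between -0.003 and 0.003 m and angle between wafer's own z axis and vertical below 0.04 rad and linear speed of wafer below 0.02 m/s); the robot touches nothing.
It fails at once if the shuttle is rammed: the fingers press on it with more than 40 N (contact force between the fingers and shuttle above 40 N).
It fails at once if the wafer is touched, lifted or knocked off the chuck (contact force between any of the fingers, the arm and wafer above 0.2 N or z of wafer in the frame of chuck above 0.006 m or horizontal distance between wafer and chuck above 0.006 m).
It fails at once if the stop pin's knob is touched or pulled (contact force between any of the fingers, the arm and stop_pin above 0.3 N or value of joint stop_pin above 0.0105 m).
It fails at once if the red stop key is pressed, or the green start key before the shuttle is latched (value of joint stop_key above 0.002 m or (value of joint start_key above 0.003 m and not (value of joint shuttle between 0.041 and 0.048 m and value of joint stop_pin below 0.002 m))).
It fails at once if a bystander is moved more than 20 mm or tipped (distance of any of cassette, shipper, wash_bottle, loupe, driver from where it was at the start of the episode above 0.02 m or angle between any of cassette, shipper, wash_bottle, loupe's own z axis and vertical above 0.4 rad).
It also fails if it takes over 48 s, if anything falls off the work surface, if the arm or the gripper's body presses on something with over 40 N, if the wrist force passes 120 N, or if a joint passes its speed limit or range.

## Working session

There is one attempt and no reset: what is moved stays moved. The work goes in short steps, Python scripts to look and compute and a shell command to move; the robot and the scene stay as the last step left them, time stands still between calls to the robot, and variables do not carry over. Pictures are saved under pics/ and viewed, at most 10 in all, crops included, and the job is handed in when it is done.

```bash
mkdir -p pics
python3 - <<'E'
from station import ctrl,get_image,camera_model
import cv2,numpy as np
for n in("top","side"):
    cv2.imwrite(f"pics/{n}0.png",cv2.cvtColor(get_image(n),cv2.COLOR_RGB2BGR))
    m=camera_model(n);print(n,m)
o=ctrl.get_obs();print(o,ctrl.grip_depth)
E
```

```text
top {'vertical_fov': 55.114559856031924, 'cx': 257.2523409354789, 'cy': 189.6888573387029, 'R': array([[-0.01663253, -0.99983026,  0.00792527],
       [-0.99069372,  0.01540859, -0.13523508],
       [ 0.13509001, -0.01010082, -0.99078184]]), 't': array([-0.01496896,  0.54257332,  1.19272675])}
side {'vertical_fov': 51.12044194709577, 'cx': 256.58846103907484, 'cy': 190.44271303617282, 'R': array([[-0.93889674, -0.34410447,  0.00806408],
       [-0.20789495,  0.54826242, -0.81005433],
       [ 0.27432208, -0.76223385, -0.58629938]]), 't': array([0.4802304 , 0.19339052, 1.23984024])}
{'t': 0.1, 'q': array([-1.25897309e+00,  5.33075394e-02,  1.61414392e+00,  8.85807747e-06,
        1.47599332e+00, -1.19018921e-01]), 'dq': array([-3.36719286e-05, -1.60204446e-05, -3.23695022e-03,  4.45285890e-04,
        1.16143509e-03,  6.29646887e-04]), 'effort': array([ 6.11625292e-04, -3.94907463e+01, -3.71363032e+01, -1.05640179e-04,
        3.93429204e-03,  6.22088301e-07]), 'tool_pos': array([ 0.26082212, -0.56728987,  0.19338329]), 'tool_rot': array([-3.06717788e+00, -6.71147505e-01,  2.66088118e-04]), 'contact_force': array([-0.57733975,  0.88502394, -0.0932077 ]), 'wrist_torque': array([-0.02597215, -0.04268241, -0.00921966]), 'grip_force': 0.0, 'opening': 0.08538310390908813} 0.0187
```

View pics/top0.png

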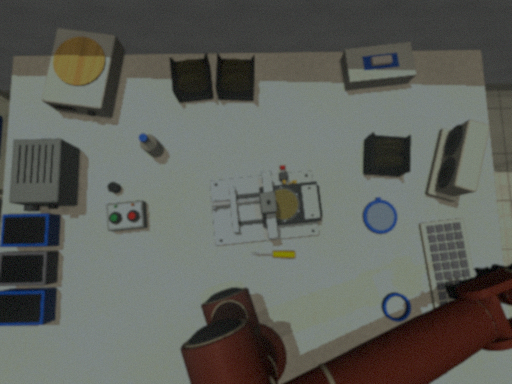

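View pics/side0.png

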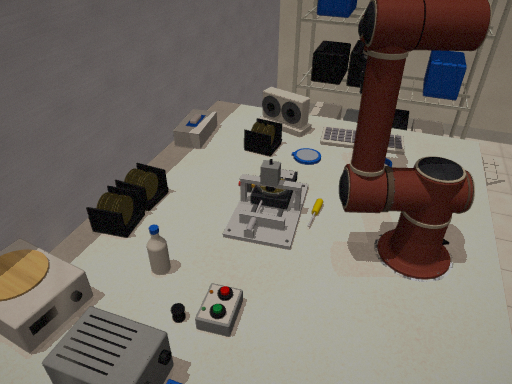

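The top view shows the station with its pad end on the right at about (321,201), so the push runs left (world +y). The red knob is at (283,170), the wafer at (287,205), the panel's green key at (114,218), its red key at (131,215), and the driver at (280,254). The side view shows the same things: green key (218,311), red key (225,293), station centre (268,210), with the pad hidden behind the gantry.

```bash
cat > h.py <<'E'
from station import ctrl,get_image,camera_model
import cv2,numpy as np
from scipy.spatial.transform import Rotation as Ro
def ray(n,uv,obs=None):
    m=camera_model(n);f=192/np.tan(np.radians(m['vertical_fov']/2))
    d=np.array([(uv[0]-m['cx'])/f,(uv[1]-m['cy'])/f,1.])
    if n=='wrist':
        H=np.array(m['hand_eye']);R=Ro.from_rotvec(obs['tool_rot']).as_matrix()
        return R@H[:3,3]+obs['tool_pos'],R@H[:3,:3]@d
    return -m['R'].T@m['t'],m['R'].T@d
def plane(r,z): return r[0]+r[1]*(z-r[0][2])/r[1][2]
def tri(a,b):
    A=np.c_[a[1],-b[1]];s=np.linalg.lstsq(A,b[0]-a[0],rcond=None)[0]
    p,q=a[0]+a[1]*s[0],b[0]+b[1]*s[1];return (p+q)/2,np.linalg.norm(p-q)
def blobs(im,lo,hi,mina=8):
    h=cv2.cvtColor(im,cv2.COLOR_RGB2HSV);m=cv2.inRange(h,np.array(lo),np.array(hi))
    n,_,s,c=cv2.connectedComponentsWithStats(m)
    return [(c[i].round(1),s[i].tolist()) for i in range(1,n) if s[i][4]>=mina]
E
python3 - <<'E'
from h import *
for n in("top","side"):
    im=cv2.cvtColor(cv2.imread(f"pics/{n}0.png"),cv2.COLOR_BGR2RGB)
    print(n,'green',blobs(im,(45,90,40),(85,255,255)))
    b=[x for x in blobs(im,(0,150,110),(7,255,255))+blobs(im,(172,150,110),(180,255,255)) ]
    print('red',b)
    print('yel',blobs(im,(22,120,120),(34,255,255)))
im=cv2.imread("pics/top0.png")[150:270,195:335]
cv2.imwrite("pics/topc.png",cv2.resize(im,None,fx=5,fy=5,interpolation=cv2.INTER_CUBIC))
E
```

```text
top green [(array([113.5, 217.5]), [110, 214, 8, 8, 48])]
red [(array([131.2, 215.4]), [129, 213, 5, 6, 23])]
yel [(array([66.1, 66.8]), [54, 56, 25, 27, 473]), (array([90.7, 68.1]), [79, 57, 25, 27, 416]), (array([284. , 253.8]), [274, 252, 21, 5, 74])]
side green [(array([217. , 308.2]), [213, 304, 9, 10, 76]), (array([203.1, 307.9]), [202, 307, 3, 3, 8])]
red [(array([224.4, 289.2]), [221, 286, 8, 7, 45])]
yel [(array([317.2, 204.7]), [312, 198, 11, 15, 92])]
```

View pics/topc.png

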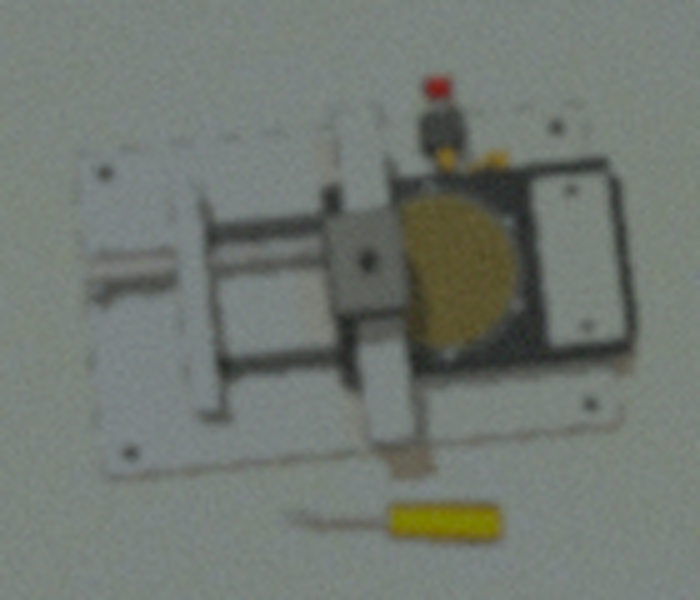

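The crop (x5) shows the plate corners at about (80,150), (105,478), (622,425), (592,105). The pad's outer edge runs from about (617,165) to (636,345), and the knob is at (437,88).

Run:
```python
from h import *
o=np.array([195,150])
P=lambda u,z: plane(ray('top',np.array(u)/5+o),z)[:2]
c=[P(u,.016) for u in((80,150),(105,478),(622,425),(592,105))]
print(c,[np.linalg.norm(c[i]-c[(i+1)%4]) for i in range(4)])
x=(c[0]+c[1]-c[2]-c[3]);x/=np.linalg.norm(x);print('xdir',x,np.degrees(np.arctan2(x[1],x[0])))
org=sum(c)/4-.03*x;print('org',org,'pad pred',org-.156*x)
print('pad ends',P((617,165),.057),P((636,345),.057)); print('knob',P((437,88),.04))
for a,b in(((113.5,217.5),(217,308.2)),((131.2,215.4),(224.4,289.2))): print(tri(ray('top',a),ray('side',b)),plane(ray('top',a),.0635))
```

```text
[array([0.58088942, 0.13315884]), array([0.35950897, 0.11646263]), array([ 0.38880559, -0.22939891]), array([ 0.60676014, -0.2174106 ])] [np.float64(0.22200915512410108), np.float64(0.3471001276796603), np.float64(0.21828399994579972), np.float64(0.3515227262980417)]
xdir [-0.07896699  0.99687723] 94.52919052539247
org [ 0.48636004 -0.07920333] pad pred [ 0.49867889 -0.23471618]
pad ends [ 0.55865782 -0.22560659] [ 0.43992159 -0.23335367]
knob [ 0.61548969 -0.1094792 ]
(array([0.45479457, 0.4419679 , 0.06237717]), np.float64(0.0012455703293112797)) [0.45531748 0.44174868 0.0635    ]
(array([0.46037561, 0.38387446, 0.06632446]), np.float64(0.0012463549132965832)) [0.46117655 0.38501291 0.0635    ]
```

```bash
python3 -m crank '[[0,0,0,0,0,-0.122,-1],[0,0,0,0,0,-0.122,-1],[0,0,0,0,0,-0.122,-1],[0,0,0,0,0,-0.122,-1],[0,0,0,0,0,-0.122,-1],[0,0,0,0,0,-0.122,-1],[0,0,0,0,0,-0.122,-1],[0,0,0,0,0,-0.122,-1],[0,0,0,0,0,-0.122,-1],[0,0,0,0,0,-0.120,-1]]'
cat > d.py <<'E'
from h import *
import sys
o=ctrl.get_obs();R=Ro.from_rotvec(o['tool_rot']).as_matrix()
print(o['t'],o['tool_pos'].round(4),'F',o['contact_force'].round(2),'R',R.round(3).tolist(),'q',o['q'].round(2),o['opening'])
if len(sys.argv)>1: print('mm in tool',(1000*R.T@(np.array(eval(sys.argv[1]))-o['tool_pos'])).round(1))
E
python3 d.py '[.503,-.30,.19]'; python3 -c "
from h import *;print(np.round(camera_model('wrist')['hand_eye'],3),camera_model('wrist')['vertical_fov'])"
```

```text
t: 0.93
tool_pos: [0.2609, -0.5675, 0.1938]
tool_rot: [-2.126, -2.312, -0.001]
contact_force: [-0.4, 0.6, -0.3]
opening: -0.0003
grip_force: 0.0
0.9333 [ 0.2609 -0.5675  0.1938] F [-0.41  0.56 -0.26] R [[-0.084, 0.996, -0.0], [0.996, 0.084, 0.001], [0.001, -0.0, -1.0]] q [-1.26  0.05  1.61 -0.    1.48 -1.34] -0.000274240586671242
mm in tool [246.2 263.7   4. ]
[[ 0.    -0.952 -0.305  0.078]
 [ 1.    -0.     0.001  0.   ]
 [-0.001 -0.305  0.952 -0.18 ]
 [ 0.     0.     0.     1.   ]] 59.17997222079626
```

```bash
R="";  python3 -m crank '[[0,0,0,0,0,0.122,-1],[0,0,0,0,0,0.122,-1],[0,0,0,0,0,0.122,-1],[0,0,0,0,0,0.122,-1],[0,0,0,0,0,0.122,-1],[0,0,0,0,0,0.122,-1],[0,0,0,0,0,0.122,-1],[0,0,0,0,0,0.122,-1],[0,0,0,0,0,0.122,-1],[0,0,0,0,0,0.122,-1]]' >/dev/null
python3 -m crank '[[0,0,0,0,0,0.122,-1],[0,0,0,0,0,0.122,-1],[0,0,0,0,0,0.122,-1],[0,0,0,0,0,0.122,-1],[0,0,0,0,0,0.122,-1],[0,0,0,0,0,0.122,-1],[0,0,0,0,0,0.122,-1],[0,0,0,0,0,0.122,-1],[0,0,0,0,0,0.122,-1],[0,0,0,0,0,0.122,-1]]' >/dev/null
python3 -m crank '[[0,0,0,0,0,0.12,-1],[0,0,0,0,0,0.12,-1],[0,0,0,0,0,0.12,-1],[0,0,0,0,0,0.12,-1],[0,0,0,0,0,0.12,-1],[0,0,0,0,0,0.1,-1],[0,0,0,0,0,0,-1],[0,0,0,0,0,0,-1],[0,0,0,0,0,0,-1],[0,0,0,0,0,0,-1]]' >/dev/null
python3 d.py '[.504,-.31,.19]'
```

```text
3.4333 [ 0.2609 -0.5678  0.1943] F [-0.38  0.73  0.68] R [[0.081, -0.997, -0.0], [-0.997, -0.081, 0.0], [-0.0, 0.0, -1.0]] q [-1.26  0.05  1.61 -0.    1.48  1.8 ] 0.0003183733458551748
mm in tool [-237.3 -263.1    4.4]
```

```bash
python3 -m crank '[[-20,-22,0,0,0,0,-1],[-25,-28,0,0,0,0,-1],[-25,-28,0,0,0,0,-1],[-25,-28,0,0,0,0,-1],[-25,-28,0,0,0,0,-1],[-25,-28,0,0,0,0,-1],[-25,-28,0,0,0,0,-1],[-25,-28,0,0,0,0,-1],[-25,-28,0,0,0,0,-1],[-17,-17,4,0,0,0,-1]]' >/dev/null
python3 -m crank '[[0,0,0,0,0,0,-1],[0,0,0,0,0,0,-1],[0,0,0,0,0,0,-1],[0,0,0,0,0,0,-1],[0,0,0,0,0,0,-1],[0,0,0,0,0,0,-1],[0,0,0,0,0,0,-1],[0,0,0,0,0,0,-1],[0,0,0,0,0,0,-1],[0,0,0,0,0,0,-1]]' >/dev/null
python3 d.py '[.504,-.31,.19]'
python3 - <<'E'
from h import *
np.save('o1.npy',ctrl.get_obs(),allow_pickle=True)
cv2.imwrite("pics/w1.png",cv2.cvtColor(get_image('wrist'),cv2.COLOR_RGB2BGR))
E
```

```text
5.1 [ 0.5042 -0.3109  0.1905] F [-0.57 -0.13 -0.01] R [[0.079, -0.997, 0.0], [-0.997, -0.079, -0.0], [0.0, -0.0, -1.0]] q [-0.68 -0.02  1.69  0.    1.47  2.38] -0.00039969530990523097
mm in tool [-0.9  0.2  0.5]
```

View pics/w1.png

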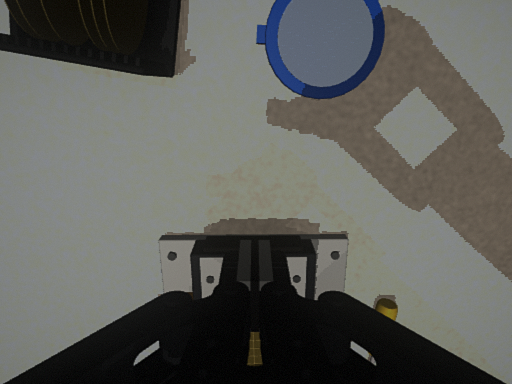

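The wrist view shows the shipper at (322,40), the cassette top left, and the plate's near edge from (161,234) to (348,233). The pad's edge runs from (191,240) to (316,239), with the shut fingers in front of its middle, and the driver handle is at (387,308).

```bash
python3 - <<'E'
from h import *
o=np.load('o1.npy',allow_pickle=True).item()
for w,t in(((316,240),(322.2,219)),((191,240),(318.4,182.5))): print(tri(ray('wrist',w,o),ray('top',t)),plane(ray('wrist',w,o),.057))
for w in((161,234),(348,233)): print(plane(ray('wrist',w,o),.016))
E
python3 d.py '[.504,-.29,.036]'
```

```text
(array([ 0.43739442, -0.23634849,  0.04813401]), np.float64(0.006576688444217199)) [ 0.43647434 -0.24179456  0.057     ]
(array([ 0.5632876 , -0.22731834,  0.04823396]), np.float64(0.0031905844891150204)) [ 0.5634306  -0.23161749  0.057     ]
[ 0.60476997 -0.21591467  0.016     ]
[ 0.39144597 -0.23426581  0.016     ]
5.15 [ 0.5043 -0.3108  0.1905] F [-0.58 -1.63  0.13] R [[0.079, -0.997, 0.0], [-0.997, -0.079, 0.0], [-0.0, -0.0, -1.0]] q [-0.68 -0.02  1.69  0.    1.47  2.38] 0.0004629625181024023
mm in tool [-20.8  -1.4 154.5]
```

```bash
python3 -m crank '[[0,0,15,0,0,0,-1],[0,0,17,0,0,0,-1],[0,0,17,0,0,0,-1],[0,0,17,0,0,0,-1],[0,0,17,0,0,0,-1],[0,0,17,0,0,0,-1],[0,0,17,0,0,0,-1],[0,0,17,0,0,0,-1],[0,0,12,0,0,0,-1],[0,0,8,0,0,0,-1]]'
python3 -m crank '[[0,0,0,0,0,0,-1],[-3,0,0,0,0,0,-1],[-6,0,0,0,0,0,-1],[-7,0,0,0,0,0,-1],[-7,0,0,0,0,0,-1],[-7,0,0,0,0,0,-1],[-7,0,0,0,0,0,-1],[-6,0,0,0,0,0,-1],[-4,0,0,0,0,0,-1],[-2,0,0,0,0,0,-1]]'
python3 d.py '[.4995,-.236,.036]'
python3 - <<'E'
from h import *
a=cv2.cvtColor(get_image('top'),cv2.COLOR_RGB2BGR);b=cv2.cvtColor(get_image('wrist'),cv2.COLOR_RGB2BGR)
a=cv2.resize(a[150:270,235:335],(400,480),interpolation=cv2.INTER_CUBIC)
cv2.imwrite("pics/c2.png",np.hstack([a,cv2.resize(b[84:384,56:456],(400,300)).copy() if 0 else cv2.copyMakeBorder(cv2.resize(b[84:384,56:456],(400,300)),0,180,0,0,0)]))
E
```

```text
t: 5.98
tool_pos: [0.5036, -0.3101, 0.0347]
tool_rot: [2.308, -2.131, -0.004]
contact_force: [0.3, -0.8, 0.8]
opening: -0.0003
grip_force: 0.0
t: 6.82
tool_pos: [0.5004, -0.2611, 0.0365]
tool_rot: [-2.309, 2.131, 0.0]
contact_force: [-0.2, -0.4, -0.2]
opening: -0.0
grip_force: 0.0
6.8167 [ 0.5004 -0.2611  0.0365] F [-0.17 -0.42 -0.23] R [[0.08, -0.997, -0.0], [-0.997, -0.08, 0.0], [-0.0, 0.0, -1.0]] q [-0.61  0.06  1.88  0.    1.2   2.45] -1.3061618672628512e-05
mm in tool [-25.1  -1.1   0.5]
```

View pics/c2.png

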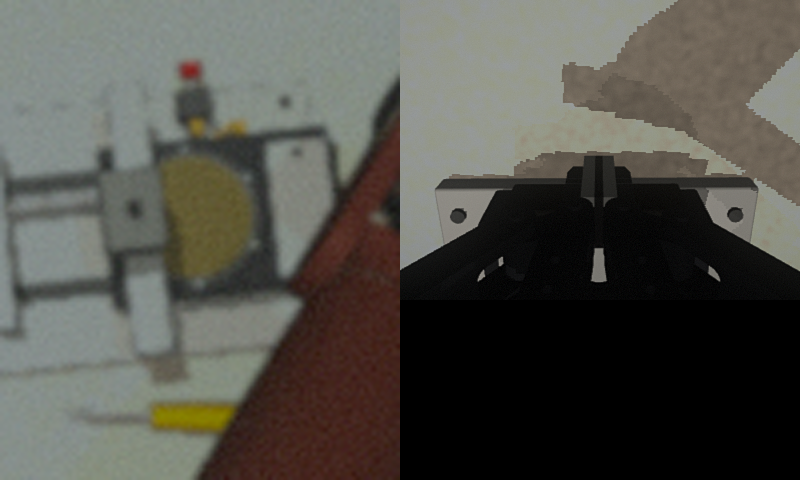

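The fingers stand centred in front of the pad (wrist part, about (598,170)), with the shuttle still out and the wafer edge at top part (250,215). I'll push now.

```bash
python3 -m crank '[[-2,0,0,0,0,0,-1],[-2,0,0,0,0,0,-1],[-2,0,0,0,0,0,-1],[-2,0,0,0,0,0,-1],[-2,0,0,0,0,0,-1],[-2,0,0,0,0,0,-1],[-2,0,0,0,0,0,-1],[-2,0,0,0,0,0,-1],[-2,0,0,0,0,0,-1],[-2,0,0,0,0,0,-1]]'
python3 -m crank '[[-3,0,0,0,0,0,-1],[-3,0,0,0,0,0,-1],[-3,0,0,0,0,0,-1],[-3,0,0,0,0,0,-1],[-3,0,0,0,0,0,-1],[-3,0,0,0,0,0,-1],[-3,0,0,0,0,0,-1],[-3,0,0,0,0,0,-1],[-3,0,0,0,0,0,-1],[-3,0,0,0,0,0,-1]]'
python3 - <<'E'
from h import *
a=cv2.cvtColor(get_image('top'),cv2.COLOR_RGB2BGR)
cv2.imwrite("pics/c3.png",cv2.resize(a[150:270,235:335],(500,600),interpolation=cv2.INTER_CUBIC))
E
```

```text
t: 7.75
tool_pos: [0.4988, -0.2417, 0.0365]
tool_rot: [-2.308, 2.131, 0.0]
contact_force: [0.1, 0.5, 1.8]
opening: -0.0002
grip_force: 0.0
t: 8.58
tool_pos: [0.4964, -0.2117, 0.0365]
tool_rot: [2.308, -2.131, 0.0]
contact_force: [0.0, 0.0, 0.0]
opening: -0.0001
grip_force: 0.0
```

View pics/c3.png

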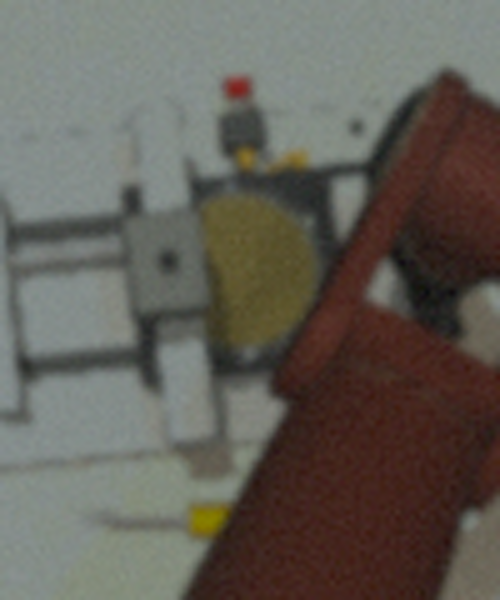

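The shuttle hasn't moved: catch and wafer are where they were, though the TCP should be past contact. I'll look with the wrist camera before going further.

```bash
python3 d.py
python3 - <<'E'
from h import *
b=cv2.cvtColor(get_image('wrist'),cv2.COLOR_RGB2BGR);s=cv2.cvtColor(get_image('side'),cv2.COLOR_RGB2BGR)
o=ctrl.get_obs();print(o['t'],o['contact_force'],o['effort'])
cv2.imwrite("pics/c4.png",np.hstack([cv2.resize(b[150:,100:412],(400,300)),cv2.resize(s[130:260,210:340],(400,300))]))
E
```

```text
8.6333 [ 0.4963 -0.2112  0.0364] F [ 0.65  0.18 -0.57] R [[0.08, -0.997, -0.0], [-0.997, -0.08, 0.0], [-0.0, 0.0, -1.0]] q [-0.54  0.    1.94  0.    1.2   2.52] -0.0002770903355671011
8.7333 [-0.90160864 -0.27160095  0.19629294] [ 1.42206084e-01 -3.32307172e+01 -3.29173458e+01  1.38833269e-02
  1.26486438e-02  8.01540882e-03]
```

View pics/c4.png

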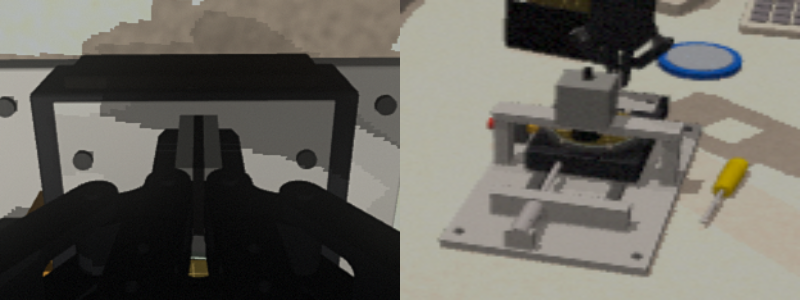

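The fingertips ride above the shuttle's top: wrist part tips start at (198,115), behind the dark front edge at row 60-95, and in the side part the tip is at about (622,82). So the tips stand higher than the TCP reading says. I'll check this numerically.

Run:
```python
from h import *
o=ctrl.get_obs();R=Ro.from_rotvec(o['tool_rot']).as_matrix()
ax=(o['tool_pos'],R[:,2])
s=(210+222*130/400,130+82*130/300);w=(100+198*.78,150+115*.78)
print(s,w,tri(ray('side',s),ax),tri(ray('wrist',w,o),ax),tri(ray('side',s),ray('wrist',w,o)))
im=get_image('side');cv2.imwrite("pics/c5.png",cv2.cvtColor(cv2.resize(im[110:210,240:340],(600,600),interpolation=cv2.INTER_CUBIC),cv2.COLOR_RGB2BGR))
```

```text
(282.15, 165.53333333333333) (254.44, 239.7) (array([ 0.49299556, -0.21276791,  0.0824735 ]), np.float64(0.007126082720850039)) (array([ 0.49668271, -0.21179463,  0.05547115]), np.float64(0.0005106784324570966)) (array([ 0.49497826, -0.22263301,  0.0764274 ]), np.float64(0.005682392197872422))
```

View pics/c5.png

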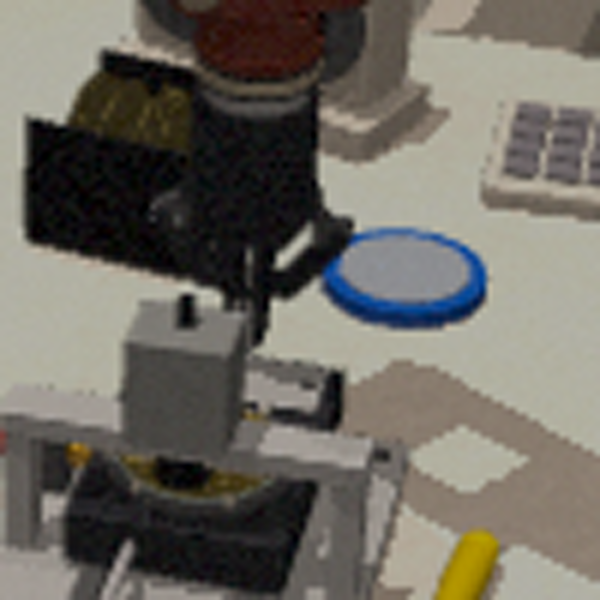

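The side and wrist rays meet at z ≈ 0.077 on the finger's near face. Laterally the tips agree with the TCP, but they stand about 40 mm above the reported height. I'll back out, lower by 38 mm with that correction, and check the height again.

```bash
python3 -m crank '[[4,0,0,0,0,0,-1],[6,0,0,0,0,0,-1],[6,0,0,0,0,0,-1],[6,0,0,0,0,0,-1],[6,0,0,0,0,0,-1],[6,0,0,0,0,0,-1],[6,0,0,0,0,0,-1],[6,0,0,0,0,0,-1],[5,0,0,0,0,0,-1],[4,0,0,0,0,0,-1]]' | sed -n 2,4p
python3 -m crank '[[0,0,0,0,0,0,-1],[0,0,3,0,0,0,-1],[0,0,4,0,0,0,-1],[0,0,5,0,0,0,-1],[0,0,5,0,0,0,-1],[0,0,5,0,0,0,-1],[0,0,5,0,0,0,-1],[0,0,5,0,0,0,-1],[0,0,4,0,0,0,-1],[0,0,2,0,0,0,-1]]' | sed -n 2,4p
python3 - <<'E'
from h import *
o=ctrl.get_obs();print(o['tool_pos'])
b=cv2.cvtColor(get_image('wrist'),cv2.COLOR_RGB2BGR);s=cv2.cvtColor(get_image('side'),cv2.COLOR_RGB2BGR)
cv2.imwrite("pics/c6.png",np.hstack([cv2.resize(b[150:,100:412],(400,300)),cv2.resize(s[120:220,240:340],(400,300))]))
E
```

```text
tool_pos: [0.5009, -0.2675, 0.0365]
tool_rot: [2.308, -2.132, 0.0]
contact_force: [-0.5, 0.6, 0.0]
tool_pos: [0.5004, -0.2665, -0.0024]
tool_rot: [2.308, -2.131, -0.002]
contact_force: [0.3, -0.1, -0.3]
[ 0.50038178 -0.26653266 -0.00244725]
```

View pics/c6.png

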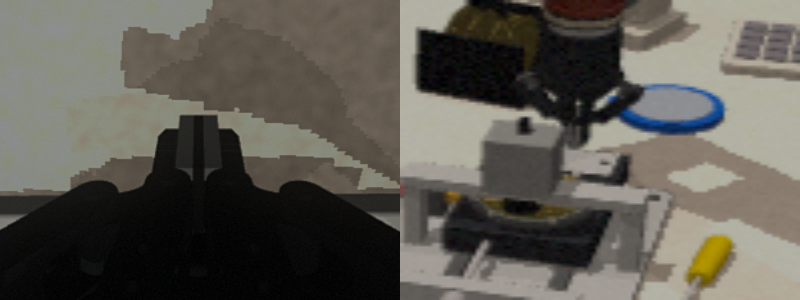

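No contact at this height, and the fingers now stand in front of the pad (side part, tip at about (577,145), going behind the shuttle top). I'll push and watch the force.

```bash
python3 -m crank '[[-2,0,0,0,0,0,-1],[-3,0,0,0,0,0,-1],[-3,0,0,0,0,0,-1],[-3,0,0,0,0,0,-1],[-3,0,0,0,0,0,-1],[-3,0,0,0,0,0,-1],[-3,0,0,0,0,0,-1],[-3,0,0,0,0,0,-1],[-3,0,0,0,0,0,-1],[-3,0,0,0,0,0,-1]]' | sed -n 1,4p
python3 - <<'E'
from h import *
a=get_image('top');h=a[185:215,260:330]
cv2.imwrite('pics/t7.png',cv2.cvtColor(a,cv2.COLOR_RGB2BGR))
for n in('top0','t7'):
    im=cv2.cvtColor(cv2.imread(f'pics/{n}.png'),cv2.COLOR_BGR2RGB);print(n,blobs(im[150:250,240:340],(12,75,40),(30,255,255),20))
E
```

```text
t: 11.38
tool_pos: [0.4987, -0.2391, -0.0014]
tool_rot: [2.307, -2.129, 0.005]
contact_force: [-0.5, -7.7, -3.6]
top0 [(array([45.4, 53.6]), [35, 39, 23, 30, 523])]
t7 [(array([52.1, 32.2]), [48, 30, 8, 5, 22]), (array([45.4, 53.8]), [35, 40, 23, 29, 512])]
```

```bash
python3 -m crank '[[-2,0,0,0,0,0,-1],[-2,0,0,0,0,0,-1],[-2,0,0,0,0,0,-1],[-2,0,0,0,0,0,-1],[-2,0,0,0,0,0,-1],[-2,0,0,0,0,0,-1],[-2,0,0,0,0,0,-1],[-2,0,0,0,0,0,-1],[-2,0,0,0,0,0,-1],[-2,0,0,0,0,0,-1]]' | sed -n 1,4p
python3 - <<'E'
from h import *
a=get_image('top')
cv2.imwrite('pics/t8.png',cv2.cvtColor(a,cv2.COLOR_RGB2BGR))
for n in('top0','t7','t8'):
    im=cv2.imread(f'pics/{n}.png');h=cv2.cvtColor(im,cv2.COLOR_BGR2HSV)
    m=cv2.inRange(h,(12,75,40),(30,255,255))[185:225,260:330];c=m.sum(0)/255
    print(n,c[15:40].astype(int))
print(ray('top',(300,205))[1])
E
```

```text
t: 12.27
tool_pos: [0.4972, -0.2221, -0.0013]
tool_rot: [2.305, -2.127, 0.011]
contact_force: [0.7, -14.3, -8.0]
top0 [ 2 13 24 28 28 29 29 30 30 30 29 28 27 27 27 25 24 23 20 19 15 11  5  0
  0]
t7 [ 2 11 23 28 29 29 29 29 29 29 29 29 27 27 27 25 23 23 20 18 14  9  3  0
  0]
t8 [ 3 13 25 28 29 29 28 28 27 26 24 23 22 20 16 12  8  0  0  0  0  0  1  1
  0]
[ 0.09193057 -0.12562409 -0.99548876]
```

```bash
python3 -m crank '[[-2,0,0,0,0,0,-1],[-2,0,0,0,0,0,-1],[-2,0,0,0,0,0,-1],[-2,0,0,0,0,0,-1],[-2,0,0,0,0,0,-1],[-2,0,0,0,0,0,-1],[-2,0,0,0,0,0,-1],[-2,0,0,0,0,0,-1],[-2,0,0,0,0,0,-1],[-2,0,0,0,0,0,-1]]' | sed -n 1,4p
python3 - <<'E'
from h import *
a=get_image('top')
cv2.imwrite('pics/t9.png',cv2.cvtColor(a,cv2.COLOR_RGB2BGR))
for n in('t8','t9'):
    im=cv2.imread(f'pics/{n}.png');h=cv2.cvtColor(im,cv2.COLOR_BGR2HSV)
    m=cv2.inRange(h,(12,75,40),(30,255,255))[185:225,260:330];c=m.sum(0)/255
    print(n,c[10:40].astype(int))
E
```

```text
t: 13.15
tool_pos: [0.4954, -0.2015, -0.0013]
tool_rot: [2.305, -2.127, 0.009]
contact_force: [-0.7, -12.1, -5.3]
t8 [ 0  0  0  0  0  3 13 25 28 29 29 28 28 27 26 24 23 22 20 16 12  8  0  0
  0  0  0  1  1  0]
t9 [ 0  0  0  0  0  1 10 21 26 25 23 21 19 16 12  6  0  0  0  0  0  0  0  0
  0  0  1  1  0  1]
```

```bash
python3 -m crank '[[-2,0,0,0,0,0,-1],[-2,0,0,0,0,0,-1],[-2,0,0,0,0,0,-1],[-2,0,0,0,0,0,-1],[-2,0,0,0,0,0,-1],[-2,0,0,0,0,0,-1],[-2,0,0,0,0,0,-1],[-2,0,0,0,0,0,-1],[-1,0,0,0,0,0,-1],[0,0,0,0,0,0,-1]]' | sed -n 1,4p
python3 - <<'E'
from h import *
a=get_image('top')
cv2.imwrite('pics/t10.png',cv2.cvtColor(a,cv2.COLOR_RGB2BGR))
b=[cv2.resize(cv2.imread(f'pics/{n}.png')[150:250,235:335],(400,400),interpolation=cv2.INTER_CUBIC) for n in('top0','t10')]
cv2.imwrite('pics/c10.png',np.hstack(b))
E
```

```text
t: 14.03
tool_pos: [0.4939, -0.1837, -0.0013]
tool_rot: [2.306, -2.128, 0.006]
contact_force: [-0.9, -10.5, -3.1]
```

View pics/c10.png

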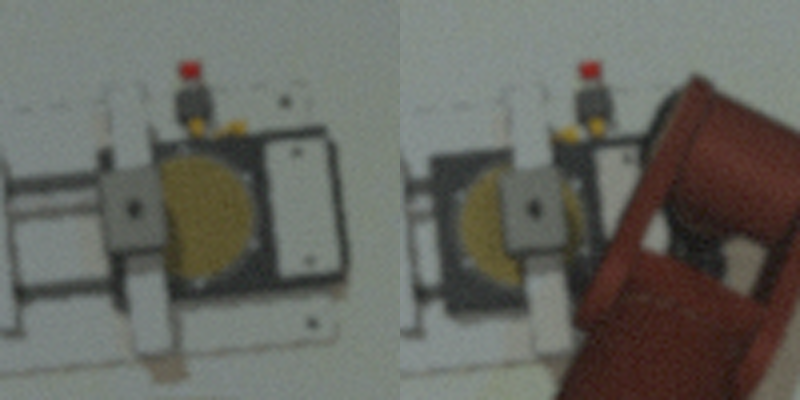

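The catch (now at (565,135)) is past the pin at (597,125), a travel of about 55 mm, and the knob is in its old place. I'll back away.

```bash
python3 -m crank '[[2,0,0,0,0,0,-1],[4,0,0,0,0,0,-1],[6,0,0,0,0,0,-1],[8,0,0,0,0,0,-1],[10,0,0,0,0,0,-1],[12,0,0,0,0,0,-1],[12,0,0,0,0,0,-1],[12,0,0,0,0,0,-1],[8,0,0,0,0,0,-1],[4,0,0,0,0,0,-1]]' | sed -n 1,4p
python3 -m crank '[[0,0,0,0,0,0,-1],[0,0,-15,0,0,0,-1],[0,0,-25,0,0,0,-1],[0,0,-30,0,0,0,-1],[0,0,-30,0,0,0,-1],[0,0,-30,0,0,0,-1],[0,0,-30,0,0,0,-1],[0,0,-25,0,0,0,-1],[0,0,-15,0,0,0,-1],[0,0,0,0,0,0,-1]]' | sed -n 1,4p
python3 - <<'E'
from h import *
a=cv2.cvtColor(get_image('top'),cv2.COLOR_RGB2BGR);b=cv2.cvtColor(get_image('side'),cv2.COLOR_RGB2BGR)
a=cv2.resize(a[150:250,235:335],(400,400),interpolation=cv2.INTER_CUBIC);b=cv2.resize(b[130:250,210:330],(400,400),interpolation=cv2.INTER_CUBIC)
cv2.imwrite('pics/c11.png',np.hstack([a,b]))
E
python3 d.py '[.455,.442,.24]'
```

```text
t: 14.92
tool_pos: [0.5004, -0.2605, -0.0014]
tool_rot: [-2.307, 2.133, -0.001]
contact_force: [0.1, 0.2, -0.4]
t: 15.75
tool_pos: [0.5023, -0.2598, 0.2036]
tool_rot: [-2.308, 2.13, -0.013]
contact_force: [-0.4, -0.9, 0.5]
15.85 [ 0.5002 -0.2585  0.1984] F [-0.05  0.78 -0.17] R [[0.08, -0.997, 0.0], [-0.997, -0.08, -0.0], [0.0, -0.0, -1.0]] q [-0.61 -0.1   1.75  0.    1.48  2.45] 0.00021193246959960293
mm in tool [-701.9  -10.9  -41.7]
```

View pics/c11.png

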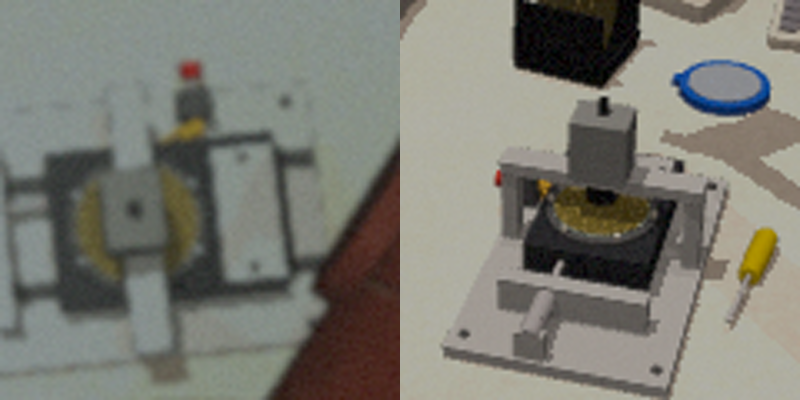

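Latched: the catch (185,130) rests against the pin, the knob is in and the wafer is on the chuck. Next is the panel: rise and turn the wrist back first, since q6 would otherwise run out of range.

```bash
python3 -m crank '[[0,0,-8,0,0,-0.12,-1],[0,0,-8,0,0,-0.12,-1],[0,0,-8,0,0,-0.12,-1],[0,0,-8,0,0,-0.12,-1],[0,0,-8,0,0,-0.12,-1],[0,0,-8,0,0,-0.12,-1],[0,0,-8,0,0,-0.12,-1],[0,0,-8,0,0,-0.12,-1],[0,0,-6,0,0,-0.12,-1],[0,0,0,0,0,-0.12,-1]]' | sed -n 1,4p
python3 -m crank '[[0,0,0,0,0,-0.12,-1],[0,0,0,0,0,-0.12,-1],[0,0,0,0,0,-0.12,-1],[0,0,0,0,0,0,-1],[0,0,0,0,0,0,-1],[0,0,0,0,0,0,-1],[0,0,0,0,0,0,-1],[0,0,0,0,0,0,-1],[0,0,0,0,0,0,-1],[0,0,0,0,0,0,-1]]' >/dev/null
python3 d.py '[.455,.442,.26]'
```

```text
t: 16.68
tool_pos: [0.4999, -0.2585, 0.2671]
tool_rot: [-3.109, 0.446, 0.003]
contact_force: [-2.0, 1.2, -0.0]
17.5167 [ 0.5002 -0.2589  0.2685] F [-0.64  0.09 -0.37] R [[0.998, 0.068, 0.0], [0.068, -0.998, -0.0], [0.0, 0.0, -1.0]] q [-0.61 -0.13  1.67  0.    1.6   0.89] 0.00014575552492687187
mm in tool [   2.7 -702.4    8.5]
```

```bash
python3 -m crank '[[0,-15,0,0,0,0,-1],[0,-30,0,0,0,0,-1],[0,-38,0,0,0,0,-1],[0,-38,0,0,0,0,-1],[0,-38,0,0,0,0,-1],[0,-38,0,0,0,0,-1],[0,-38,0,0,0,0,-1],[0,-38,0,0,0,0,-1],[0,-38,0,0,0,0,-1],[0,-38,0,0,0,0,-1]]' | sed -n 1,2p
python3 -m crank '[[0,-38,0,0,0,0,-1],[0,-38,0,0,0,0,-1],[0,-38,0,0,0,0,-1],[0,-38,0,0,0,0,-1],[0,-38,0,0,0,0,-1],[0,-38,0,0,0,0,-1],[0,-38,0,0,0,0,-1],[0,-38,0,0,0,0,-1],[0,-30,0,0,0,0,-1],[0,-15,0,0,0,0,-1]]' | sed -n 1,2p
python3 d.py '[.455,.442,.13]'
python3 - <<'E'
from h import *
o=ctrl.get_obs();im=get_image('wrist');cv2.imwrite('pics/w12.png',cv2.cvtColor(im,cv2.COLOR_RGB2BGR))
for nm,lo,hi in(('g',(45,90,40),(85,255,255)),('r',(0,150,80),(7,255,255))):
    for c,s in blobs(im,lo,hi,60): print(nm,c,s,plane(ray('wrist',c,o),.0635).round(4))
E
```

```text
t: 18.35
tool_pos: [0.4752, 0.0917, 0.2688]
t: 19.18
tool_pos: [0.4504, 0.4409, 0.2682]
19.1833 [0.4504 0.4409 0.2682] F [ 0.67  0.52 -0.15] R [[0.997, 0.072, -0.001], [0.072, -0.997, 0.001], [-0.001, -0.001, -1.0]] q [0.66 0.03 1.51 0.   1.6  2.16] 9.298017268340574e-05
mm in tool [  4.8  -0.6 138.2]
g [253.5 150.2] [244, 140, 20, 21, 312] [0.4558 0.4428 0.0635]
r [304.4 149.5] [295, 140, 20, 20, 303] [0.4608 0.3846 0.0635]
```

```bash
python3 -m crank '[[5,-2,10,0,0,0,-1],[0,0,24,0,0,0,-1],[0,0,26,0,0,0,-1],[0,0,26,0,0,0,-1],[0,0,26,0,0,0,-1],[0,0,26,0,0,0,-1],[0,0,26,0,0,0,-1],[0,0,24,0,0,0,-1],[0,0,20,0,0,0,-1],[0,0,10,0,0,0,-1]]' | sed -n 1,4p
python3 -m crank '[[0,0,2,0,0,0,-1],[0,0,2,0,0,0,-1],[0,0,2,0,0,0,-1],[0,0,2,0,0,0,-1],[0,0,2,0,0,0,-1],[0,0,2,0,0,0,-1],[0,0,1,0,0,0,-1],[0,0,1,0,0,0,-1],[0,0,1,0,0,0,-1],[0,0,0,0,0,0,-1]]' | sed -n 1,4p
python3 d.py '[.4555,.4425,.0235]'
python3 - <<'E'
from h import *
im=get_image('side');cv2.imwrite('pics/s13.png',cv2.cvtColor(im,cv2.COLOR_RGB2BGR))
print(blobs(im,(45,90,40),(85,255,255)))
E
```

```text
t: 20.07
tool_pos: [0.4556, 0.4366, 0.0464]
tool_rot: [3.136, 0.105, -0.007]
contact_force: [-1.1, -0.7, -0.6]
t: 20.9
tool_pos: [0.4569, 0.4398, 0.0353]
tool_rot: [3.14, 0.108, -0.0]
contact_force: [0.0, 0.2, 0.2]
20.9 [0.4569 0.4398 0.0353] F [0.04 0.24 0.2 ] R [[0.998, 0.069, -0.0], [0.069, -0.998, -0.0], [-0.0, 0.0, -1.0]] q [ 0.65  0.22  1.71 -0.    1.21  2.15] -0.0003153142522655539
mm in tool [-1.2 -2.8 11.8]
[(array([203., 308.]), [202, 307, 3, 3, 9]), (array([217. , 309.6]), [213, 306, 9, 8, 55])]
```

```bash
python3 -m crank '[[-1,-3,0,0,0,0,-1],[0,0,1,0,0,0,-1],[0,0,1,0,0,0,-1],[0,0,1,0,0,0,-1],[0,0,1,0,0,0,-1],[0,0,1,0,0,0,-1],[0,0,1,0,0,0,-1],[0,0,1,0,0,0,-1],[0,0,1,0,0,0,-1],[0,0,1,0,0,0,-1]]' | sed -n 1,4p
python3 -m crank '[[0,0,1,0,0,0,-1],[0,0,1,0,0,0,-1],[0,0,1,0,0,0,-1],[0,0,0,0,0,0,-1],[0,0,0,0,0,0,-1],[0,0,0,0,0,0,-1],[0,0,0,0,0,0,-1],[0,0,0,0,0,0,-1],[0,0,0,0,0,0,-1],[0,0,0,0,0,0,-1]]' | sed -n 1,4p
```

```text
t: 21.78
tool_pos: [0.4558, 0.4427, 0.0268]
tool_rot: [3.14, 0.108, -0.0]
contact_force: [-1.8, -0.6, 3.3]
t: 22.62
tool_pos: [0.4559, 0.4428, 0.0247]
tool_rot: [3.14, 0.108, -0.0]
contact_force: [-4.9, -4.0, 8.6]
```

```bash
python3 -m crank '[[0,0,0.5,0,0,0,-1],[0,0,0.5,0,0,0,-1],[0,0,0.5,0,0,0,-1],[0,0,0.5,0,0,0,-1],[0,0,0,0,0,0,-1],[0,0,0,0,0,0,-1],[0,0,0,0,0,0,-1],[0,0,0,0,0,0,-1],[0,0,0,0,0,0,-1],[0,0,0,0,0,0,-1]]' | sed -n 1,4p
python3 - <<'E'
from h import *
im=get_image('side');cv2.imwrite('pics/s14.png',cv2.cvtColor(im,cv2.COLOR_RGB2BGR))
print(blobs(im,(45,90,40),(85,255,255),4),blobs(im,(0,150,110),(7,255,255)))
E
```

```text
t: 23.45
tool_pos: [0.4559, 0.4428, 0.0245]
tool_rot: [3.139, 0.108, -0.001]
contact_force: [-7.5, -6.6, 17.5]
[(array([203., 308.]), [202, 307, 3, 3, 9]), (array([216.9, 311.2]), [213, 308, 9, 6, 24])] [(array([434.7,  57.8]), [408, 36, 54, 43, 442]), (array([337.5, 127.8]), [263, 74, 149, 110, 2000]), (array([224. , 181.6]), [192, 167, 65, 32, 232]), (array([228.7, 204.1]), [195, 175, 78, 54, 887]), (array([383.6, 237.4]), [380, 233, 8, 9, 31]), (array([385.7, 252.3]), [379, 242, 17, 20, 148]), (array([225.7, 289.7]), [223, 286, 6, 7, 21])]
```

Force now climbs at a hard stop (17 N for 0.2 mm), and 3.3 N came 2.3 mm earlier, which fits the key's spring bottoming out. I'll release and check.

```bash
python3 -m crank '[[0,0,-2,0,0,0,-1],[0,0,-4,0,0,0,-1],[0,0,-10,0,0,0,-1],[0,0,-20,0,0,0,-1],[0,0,-25,0,0,0,-1],[0,0,-25,0,0,0,-1],[0,0,-25,0,0,0,-1],[0,0,-25,0,0,0,-1],[0,0,-15,0,0,0,-1],[0,0,-5,0,0,0,-1]]' | sed -n 1,4p
python3 -m crank '[[0,0,0,0,0,0,-1],[0,0,0,0,0,0,-1],[0,0,0,0,0,0,-1],[0,0,0,0,0,0,-1],[0,0,0,0,0,0,-1],[0,0,0,0,0,0,-1],[0,0,0,0,0,0,-1],[0,0,0,0,0,0,-1],[0,0,0,0,0,0,-1],[0,0,0,0,0,0,-1]]' | sed -n 1,4p
python3 - <<'E'
from h import *
im=get_image('side');print(blobs(im,(45,90,40),(85,255,255)))
t=get_image('top');h=cv2.cvtColor(t,cv2.COLOR_RGB2HSV);w=cv2.inRange(h,(12,75,40),(30,255,255))[170:235,235:335]
n=cv2.connectedComponentsWithStats(w);print('gold',[(n[3][i].round(1),n[2][i].tolist()) for i in range(1,n[0]) if n[2][i][4]>8])
b=cv2.cvtColor(cv2.imread('pics/c11.png'),cv2.COLOR_BGR2HSV)[:,:400];b=cv2.resize(b,(100,100),interpolation=cv2.INTER_AREA)
w=cv2.inRange(b,(12,75,40),(30,255,255))[20:85];n=cv2.connectedComponentsWithStats(w);print('before',[(n[3][i].round(1),n[2][i].tolist()) for i in range(1,n[0]) if n[2][i][4]>8])
E
```

```text
t: 24.33
tool_pos: [0.4573, 0.4438, 0.1813]
tool_rot: [-3.136, -0.108, -0.008]
contact_force: [1.5, 0.0, 0.3]
t: 25.17
tool_pos: [0.4559, 0.4428, 0.1776]
tool_rot: [-3.14, -0.108, -0.0]
contact_force: [-0.2, 1.2, -0.6]
[(array([217. , 308.2]), [212, 304, 11, 10, 79]), (array([203.1, 308.1]), [202, 307, 3, 3, 8])]
gold [(array([46.6, 12.1]), [41, 9, 10, 7, 40]), (array([44.3, 34.4]), [41, 23, 8, 25, 123]), (array([23.3, 38.1]), [19, 27, 11, 22, 96])]
before [(array([46.5, 12.2]), [41, 9, 10, 7, 37]), (array([44.3, 34.3]), [41, 23, 8, 24, 127]), (array([23.3, 38.1]), [20, 27, 10, 22, 99])]
```

The key is up again, and the shuttle and wafer are unmoved since latching. I'll hand in.

```bash
python3 -c "
from station import ctrl
print(ctrl.finish_job())"
```

```text
the job is handed in; nothing more can be done
None
```

I handed the job in at about 25 s, verdict not shown: the shuttle is latched with the wafer on its chuck, and the start key went down to its hard stop and came back up; I viewed 11 pictures (one over the limit of 10), and a first push passed over the shuttle without moving it because the fingertips stand about 35–40 mm above the reported TCP.

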